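# Complete the dropper-bottle carrier and stack it on its base tray

### The arm

A 6-joint arm with a two-finger parallel gripper is mounted at the origin on the work surface; the furniture and walls round the work are solid. World frame = base frame: x ahead of the robot, y to its left, z up, the work surface at z = 0. Lengths are in mm, angles in rad, forces in N, time in s.
With the tool pointing down it reaches from about 350 to 775 mm from the base axis. Payload 7.3 kg.
Tool frame: the origin (TCP) lies at the very end of the fingers, on their centre line; the grasp point (between the pads) lies 19 mm behind it; x points along the fingers, z is the direction in which the jaws open and shut, and the axes are right-handed (so a half turn about x gives the same grasp; the last joint's range is limited). The gripper opens to 92 mm and grips with 3 to 60 N. Pads are 19 mm wide; open, the fingers measure 130 mm over their backs; the gripper's body (75 mm by 190 mm) begins 47 mm behind the grasp point.
Start: joints at [0.958, 0.342, 1.524, -0, 1.275, -0.146], TCP at [236.257, 468.861, 193.241] pointing down, gripper open.
Joint ranges: [-2.53, 2.53], [-0.77, 2.02], [0.04, 2.7], [-1, 4.14], [0.28, 2.66], [-3.11, 3.11]. Speed limits (rad/s): [2.57, 2.57, 3.14, 3.14, 3.14, 3.14].

### API

Orientations are given as [roll, pitch, yaw] about the fixed x, y, z axes, in that order (R = Rz(yaw) Ry(pitch) Rx(roll)).
In Python, from plant import * gives the robot as it stands.
- The arm moves only by the tool carry_out, never from a script. Its argument "rows" is a list of rows, each a list of 4 numbers: the shift along the world's x, y, z in mm, then the turn about the world's z in degrees. In form: [[x, y, z, twist], ...]. A call has 1 to 20 rows; each row is the pose to reach, as a shift and turn from the pose measured when the call began; what a row does not reach only later rows make up. A row lasts 1/12 s, in which the tool goes at most 41.7 mm and 7.16 degrees, less where a joint would pass 70% of its speed; a pose out of reach is approached as far as the arm can. A call with a gripper value outside its range is refused whole. "hand" is the finger opening in mm, from 0 to 91.8, set as the call begins (left out, the last holds). The fingers move at their own pace and stop on an object; the grip force is fixed at half the most. Time passes only in rows, so rows that repeat a pose let the fingers close. It gives the time, the measured TCP pose, the force and the opening at its end, in the units of the state.
- get_obs(): the state, without advancing time (a new reading comes with each control period).
- capture(name): name is "scene" or "top" or "wrist"; returns the picture (400x640x3 uint8, red, green, blue); there is no depth.
- camera_info(name): a dict with "camera_matrix" (3x3 intrinsics, pixels), "pose" (4x4, takes a point from camera to world coordinates); the wrist camera has in their place "mount" (4x4, takes a point from camera to tool coordinates, whose origin is the TCP and whose axes are the tool frame's). Camera axes: x right, y down, z forward; pixel columns grow to the right and rows downward; lengths in mm; the calibration is good to about 2 mm. A picture is of the moment at which its call begins: read the wrist's pose just before it. camera_info takes no time and is no camera call.
- close_job(): hands the job in, once; it reports no verdict.
The state is a dict: "time": time; "joint_positions": joint angles; "dq": joint speeds; "tau": joint torques, N m; "tool_pos": TCP position; "tcp_rot": TCP orientation; "contact_force": force on the tool from outside, world axes, zero at the start; "moment": the same for the moment, N m; "grip_width": finger opening in mm.
Only numpy, scipy, OpenCV 4.12 (cv2) and the standard library are available. Lean on these libraries where they do the work, as an engineer would, in place of code of your own. Each camera call takes 0.05 s, during which the arm holds its last target. There are 200 camera calls.

### The job

Put the loose dropper bottle upright into the empty well of the white carrier, then lift the carrier by its handle and stack it on the blue base tray in the spill tray, so that all four corner lugs are fully down in the tray's sockets and the carrier sits flush and level. The bottles are glass: feel for the sockets with a light hand, never press or bump the carrier hard on the tray, keep all four bottles standing in their wells, and do not disturb the other things on the bench.

Things in the scene. Friction and masses are not known exactly. Their poses are not given: they have to be found in the camera images.
- spill_tray: Grey spill tray, 252 (x) x 146 (y) x 26 mm, fast on the bench; origin at the centre of its underside, x along its length, away from the robot. In it, parallel and centred across, stands the open blue base tray, 212 (x) x 126 (y) mm; it may stand anywhere along x within the spill tray: that place is NOT measured and must be seen or felt. It stays put under pushes below 60 N.
- stack_near (a point): Where the middle of the base tray's top (64 mm over the bench) would be if it stood at the spill tray's -x end; axes as the spill tray's. The real middle lies 3 to 28 mm farther along +x. The top is two level ledges along x, each 28 wide, 212 mm long, midlines at y = +-49 mm, open between; in each are two sharp-edged sockets, 19.5 (x) x 17 (y) mm, 14 deep, at x = +-62 mm from the real middle.
- carrier_handle (a point): Middle of the black handle bar of the loose white bottle carrier (0.45 to 0.65 kg in all); bar 42 (x) x 14 (y) x 20 (z) mm, to be pinched across y from above. x along the carrier's length, z up. 84 mm above the lugs' feet. Bottle tops reach 16 mm above this point; the wells are at x = +-50, y = +-34 mm.
- carrier_foot (a point): Middle of the underside of the carrier's plate (150 x 118 mm), 74 mm below the handle point; same axes. At x = +-62, y = +-49 mm four black lugs, 16 (x) x 12 (y) mm, reach 10 mm below it; on the bench the carrier stands on them. Fits the base tray either way round with 1.75 mm play each way along x, 2.5 across; seated, this point is level with stack_near; with the lugs on the ledges it is 10 mm higher.
- empty_well (a point): Centre of the floor of the carrier's empty well (at x = +50, y = +34 mm, 70 mm below the handle point); a round hole, 33.5 mm across and 18 mm deep, open upwards; axes as the carrier's. Its mouth is 18 mm above this point.
- last_bottle_centre (a point): Centre (43 mm above its foot) of the loose dropper bottle: round glass body 30 mm across and 52 mm high, blue collar 26 mm across from 50 to 62 mm above the foot, narrow red rubber bulb (12 mm) above to 86 mm. Its glass is clear and nearly colourless. Gripped best at the collar from above; z along its axis, up.
- stored_0_centre (a point): Centre (43 mm above its foot) of the dropper bottle in the carrier's well at x = -50, y = -34 mm from the handle point; loose in its well, same size as the loose bottle.
- stored_1_centre (a point): The same for the bottle in the well at x = -50, y = +34 mm.
- stored_2_centre (a point): The same for the bottle in the well at x = +50, y = -34 mm.
- red_cap_bottle_centre (a point): Bystander: bottle with a red cap, 88 mm across, 177 mm high, behind the spill tray; point at half its height.
- vial_centre (a point): Bystander: slim vial with a white cap, 31 mm across, 114 mm high; point at half its height.
- small_beaker_centre (a point): Bystander: small glass beaker with reddish contents, 60 mm across, 82 mm high; point at half its height.
Things that resemble listed ones, but are neither listed nor needed, are in the scene too. What is shaped like the part that bears last_bottle_centre but green, orange or purple is not meant.

How it is judged:
By the outcome, as a careful person would: the job done as asked, in the order asked, and still so for the second after the job is handed in, with the robot touching nothing.
It also fails if it takes over 64 s, if anything falls off the work surface, if the arm or the gripper's body presses on something with over 40 N, if the wrist force passes 120 N, or if a joint passes its speed limit or range.

## Working session

There is one attempt and no reset: what is moved stays moved. The work goes in short steps, Python scripts to look and compute and a tool call to move; the robot and the scene stay as the last step left them, time stands still between calls to the robot, and variables do not carry over. Pictures are saved under pics/ and viewed, about 8 in all and at most 12, crops included, and the job is handed in when it is done.

Besides the shell and the picture viewer there is one more tool, called after ">>>" as name(argument=value, ...) on one line, values as JSON. carry_out: Moves the arm, as the interface text tells. Its arguments: {"type":"object","properties":{"rows":{"type":"array"},"hand":{"type":"number"}},"required":["rows"]}

```bash
mkdir -p pics; cat > h.py <<'E'
from plant import *
import numpy as np, cv2
from scipy.spatial.transform import Rotation as Ro
def cam(n,obs=None):
    c=camera_info(n);K=np.array(c["camera_matrix"])
    if n=="wrist":
        T=np.eye(4);T[:3,:3]=Ro.from_euler("xyz",obs["tcp_rot"]).as_matrix();T[:3,3]=obs["tool_pos"]
        P=T@np.array(c["mount"])
    else: P=np.array(c["pose"])
    return K,P
def ray(K,P,px):
    d=P[:3,:3]@np.linalg.inv(K)@np.array([px[0],px[1],1.]);return P[:3,3],d
def onz(K,P,px,z):
    o,d=ray(K,P,px);return o+d*(z-o[2])/d[2]
def proj(K,P,X):
    c=P[:3,:3].T@(np.array(X,float)-P[:3,3]);p=K@c;return p[:2]/p[2]
def save(n,im): cv2.imwrite("pics/"+n+".png",im[:,:,::-1])
E
python3 - <<'E'
from h import *
o=get_obs();print(o)
for n in("scene","top"):
    im=capture(n);save(n+"0",im);np.save(n+"0.npy",im);K,P=cam(n);print(n,K.round(1).tolist(),P.round(3).tolist())
print(camera_info("wrist"))
E
```

```text
{'time': 0.0, 'joint_positions': array([ 9.58035216e-01,  3.42752488e-01,  1.52503697e+00, -1.64862168e-05,
        1.27541741e+00, -1.46017896e-01]), 'dq': array([ 0.00044158,  0.00026262, -0.00098622, -0.00105714,  0.00049047,
       -0.00113487]), 'tau': array([-4.98606787e-04, -4.31236053e+01, -2.44220442e+01,  7.19049876e-02,
        5.59838698e-02, -1.03943676e-04]), 'tool_pos': array([235.95583875, 468.45404375, 192.52261048]), 'tcp_rot': array([ 3.00534049,  1.56918204, -2.17378689]), 'contact_force': array([-0.69233298, -0.07557796, -0.55112772]), 'moment': array([-0.00326576, -0.02373747, -0.00552896]), 'grip_width': 91.74175349822343}
scene [[364.8, 0.0, 323.3], [0.0, 364.8, 197.3], [0.0, 0.0, 1.0]] [[0.656, -0.508, 0.558, -16.552], [-0.755, -0.45, 0.477, -364.253], [0.009, -0.734, -0.679, 795.0], [0.0, 0.0, 0.0, 1.0]]
top [[469.5, 0.0, 314.9], [0.0, 469.5, 190.0], [0.0, 0.0, 1.0]] [[-0.013, -0.992, 0.125, 395.884], [-1.0, 0.012, -0.007, 135.816], [0.006, -0.125, -0.992, 1506.255], [0.0, 0.0, 0.0, 1.0]]
{'camera_matrix': array([[278.27803192,   0.        , 321.2795508 ],
       [  0.        , 278.27803192, 203.49769686],
       [  0.        ,   0.        ,   1.        ]]), 'mount': array([[-2.14178541e-04, -2.55206863e-01,  9.66886452e-01,
        -1.92577927e+02],
       [ 2.56995892e-04, -9.66886456e-01, -2.55206807e-01,
         6.81293852e+01],
       [ 9.99999944e-01,  1.93826025e-04,  2.72673446e-04,
        -1.07760469e+00],
       [ 0.00000000e+00,  0.00000000e+00,  0.00000000e+00,
         1.00000000e+00]])}
```

View pics/scene0.png

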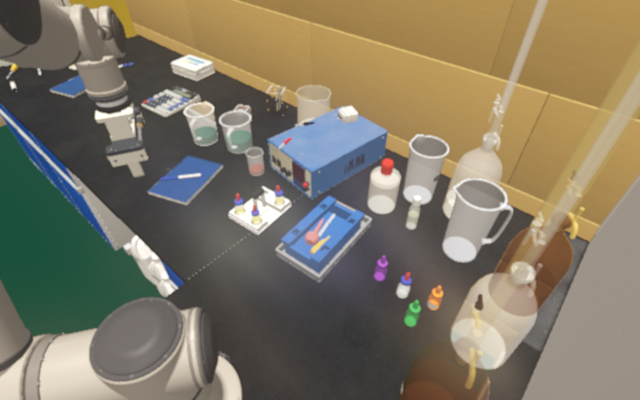

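View pics/top0.png

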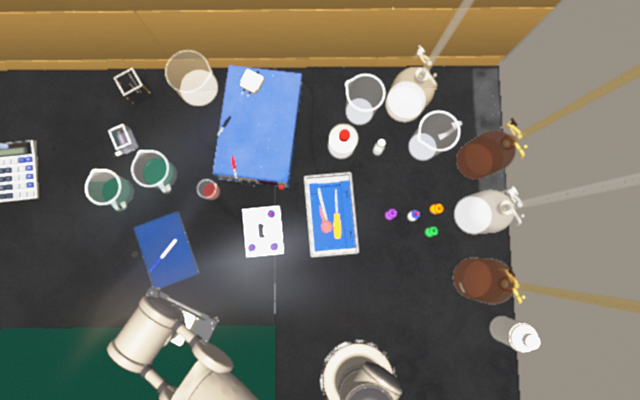

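The loose bottle candidates in the scene picture are the clear one with a blue collar (404,285), purple (381,268), orange (435,297) and green (412,314). By the description I choose the clear one (top view 414,215). The carrier is at top (263,231) and the trays at top (331,214). Next is a close crop to check the choice.

```bash
python3 - <<'E'
from h import *
s=np.load("scene0.npy");t=np.load("top0.npy")
r=lambda i,x,y,w,h,W,H:cv2.resize(i[y:y+h,x:x+w],(W,H),interpolation=cv2.INTER_CUBIC)
a=np.hstack([r(t,235,165,130,97,400,300),r(t,375,190,80,60,400,300)])
b=np.hstack([r(s,220,175,160,120,400,300),r(s,360,240,100,75,400,300)])
save("crops",np.vstack([a,b]))
E
```

```text
(no output)
```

View pics/crops.png

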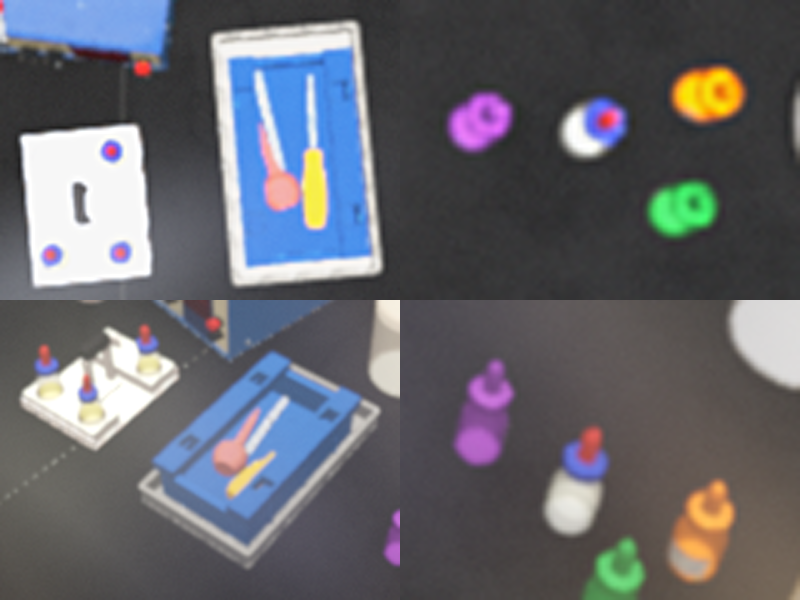

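The crop confirms it: clear glass, blue collar, red bulb. The empty well is at upper left of the carrier in the top view (+x, +y), as described. Now the measurements.

```bash
python3 - <<'E'
from h import *
s=np.load("scene0.npy");t=np.load("top0.npy")
C={n:cam(n) for n in("scene","top")}
def tri(a,b):
    A=np.zeros((3,3));B=np.zeros(3);L=[]
    for n,p in((("top"),a),("scene",b)):
        o,d=ray(*C[n],p);d/=np.linalg.norm(d);M=np.eye(3)-np.outer(d,d);A+=M;B+=M@o;L.append((o,M))
    X=np.linalg.solve(A,B);return X.round(1),[round(float(np.linalg.norm(M@(X-o))),1) for o,M in L]
def blobs(im,roi,f,mn=4):
    x,y,w,h=roi;hsv=cv2.cvtColor(im,cv2.COLOR_RGB2HSV)[y:y+h,x:x+w]
    m=f(hsv[...,0].astype(int),hsv[...,1].astype(int),hsv[...,2].astype(int)).astype(np.uint8)
    n,l,st,ce=cv2.connectedComponentsWithStats(m)
    return m,[(ce[i]+[x,y],st[i,4]) for i in range(1,n) if st[i,4]>=mn]
blue=lambda h,S,V:(h>105)&(h<150)&(S>90)&(V>90)
red=lambda h,S,V:((h<8)|(h>170))&(S>120)&(V>100)
for nm,rt,rs in(("loose",(405,205,20,20),(394,265,20,30)),("carrier",(240,203,45,57),(228,183,65,45))):
    for f,fn,z in((blue,"collar",56),(red,"bulb",80)):
        bt=blobs(t,rt,f)[1];bs=blobs(s,rs,f)[1]
        print(nm,fn)
        for p,a in bt:print(" top",p.round(1),a,onz(*C["top"],p,z+(14 if nm=="carrier" else 0)).round(1))
        for p,a in bs:print(" scn",p.round(1),a,onz(*C["scene"],p,z+(14 if nm=="carrier" else 0)).round(1))
def rect(im,roi,f,z,n):
    m,_=blobs(im,roi,f);k=cv2.connectedComponentsWithStats(m);i=1+np.argmax(k[2][1:,4]);c=max(cv2.findContours((k[1]==i).astype(np.uint8),0,2)[0],key=cv2.contourArea)+np.array(roi[:2])
    W=np.array([onz(*C[n],p[0],z)[:2] for p in c],np.float32);r=cv2.minAreaRect(W);print(n,z,[np.round(q,1) for q in r],cv2.boxPoints(r).round(0).tolist())
print("carrier plate z32");rect(t,(235,198,55,65),lambda h,S,V:(V>120)&(S<60),32,"top")
print("spill z26");rect(t,(295,165,70,97),lambda h,S,V:V>100,26,"top")
print("blue z64");rect(t,(295,165,70,97),lambda h,S,V:(h>98)&(h<125)&(S>120)&(V>60),64,"top");rect(s,(270,190,105,90),lambda h,S,V:(h>98)&(h<125)&(S>120)&(V>60),64,"scene")
print("handle z94");m,b=blobs(t,(250,215,25,30),lambda h,S,V:V<90);print([(p.round(1),a,onz(*C["top"],p,94).round(1)) for p,a in b])
E
```

```text
loose collar
 top [416.  213.6] 58 [ 501.7 -187.3   56. ]
 scn [405.5 280.2] 65 [ 500.6 -185.4   56. ]
loose bulb
 top [416.  213.5] 4 [ 500.1 -181.9   80. ]
 scn [407.2 275.4] 29 [ 498.2 -187.1   80. ]
carrier collar
 top [270.9 213.7] 27 [505.9 260.8  70. ]
 top [251.5 247.2] 21 [404.6 319.7  70. ]
 top [273.7 246.5] 22 [406.1 252.4  70. ]
 scn [278.9 192.5] 30 [508.  256.9  70. ]
 scn [238.1 201.4] 37 [403.6 317.1  70. ]
 scn [254.5 212.7] 18 [404.5 247.1  70. ]
carrier bulb
 top [270.5 213.5] 4 [504.6 259.9  94. ]
 top [273.5 246.5] 4 [405.8 251.1  94. ]
 scn [277.4 187.1] 14 [504.2 256.5  94. ]
 scn [237.3 195.8] 16 [402.9 314.3  94. ]
 scn [254.  207.5] 4 [402.8 243.   94. ]
carrier plate z32
top 32 [array([447.8, 298.7]), array([151.9, 177.6]), np.float64(89.2)] [[358.0, 224.0], [536.0, 222.0], [538.0, 373.0], [360.0, 376.0]]
spill z26
top 26 [array([506.7,  76. ]), array([263.2, 157.6]), np.float64(4.0)] [[370.0, 145.0], [381.0, -12.0], [644.0, 7.0], [632.0, 164.0]]
blue z64
top 64 [array([499.6,  74.3]), array([205.7, 122. ]), np.float64(4.1)] [[393.0, 128.0], [401.0, 6.0], [607.0, 21.0], [598.0, 143.0]]
scene 64 [array([497.2,  72.1]), array([219.3, 128.5]), np.float64(4.5)] [[383.0, 128.0], [393.0, -0.0], [612.0, 17.0], [602.0, 145.0]]
handle z94
[]
```

```bash
python3 - <<'E'
from h import *
o=get_obs();R=Ro.from_euler("xyz",o["tcp_rot"]).as_matrix();print(R.round(3))
print("jaw yaw",np.degrees(np.arctan2(R[1,2],R[0,2])))
E
```

```text
[[-0.001 -0.893  0.45 ]
 [-0.001  0.45   0.893]
 [-1.     0.    -0.001]]
jaw yaw 63.25481623086081
```

>>> carry_out(rows=[[204, -288, 8, 30.7], [204, -288, 8, 30.7], [204, -288, 8, 30.7], [204, -288, 8, 30.7], [204, -288, 8, 30.7], [204, -288, 8, 30.7], [204, -288, 8, 30.7], [204, -288, 8, 30.7], [204, -288, 8, 30.7], [204, -288, 8, 30.7], [204, -288, 8, 30.7], [204, -288, 8, 30.7], [204, -288, 8, 30.7]], hand=60)

```text
time: 1.18
tool_pos: [439.1, 181.5, 200.4]
tcp_rot: [2.412, 1.569, -2.23]
contact_force: [-0.3, 1.4, -0.5]
grip_width: 60.2
```

```bash
python3 - <<'E'
from h import *
import pickle
o=get_obs();im=capture("wrist");save("w1",im);pickle.dump((o,im),open("w1.pkl","wb"))
print(o["time"],o["tool_pos"],o["dq"].round(3),o["grip_width"],o["contact_force"])
K,P=cam("wrist",o)
for X in((501,-186,56),(455,289,94),(505,257,70)):print(proj(K,P,X).round(0))
E
```

```text
1.1833 [439.14126378 181.47813074 200.43739737] [ 0.013 -0.003 -0.001 -0.002 -0.002 -0.003] 60.20262183139047 [-0.26167237  1.38929972 -0.45509596]
[ 30. 215.]
[417. 215.]
[379. 246.]
```

View pics/w1.png

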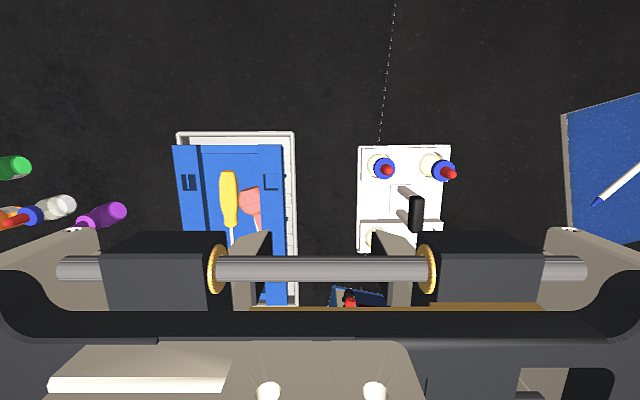

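The wrist picture shows the carrier at (403,200) with its handle at (416,212), and the near end of the tray with sockets at about (189,183) and (270,184). The loose bottle's collar is near (31,215). The gripper hides the lower part of the picture.

```bash
python3 - <<'E'
from h import *
import pickle
o,im=pickle.load(open("w1.pkl","rb"));K,P=cam("wrist",o)
w=lambda p,z:onz(K,P,p,z).round(1)
hsv=cv2.cvtColor(im,cv2.COLOR_RGB2HSV).astype(int);H,S,V=hsv[...,0],hsv[...,1],hsv[...,2]
def bl(m,x,y,ww,h,z,mn=15):
    n,l,st,ce=cv2.connectedComponentsWithStats(m[y:y+h,x:x+ww].astype(np.uint8))
    for i in range(1,n):
        if st[i,4]>=mn:
            c=ce[i]+[x,y];print("  px",c.round(1),st[i,:2]+[x,y],st[i,2:],w(c,z))
B=(H>98)&(H<150)&(S>90)
print("collars");bl(B&(V>60),360,145,100,80,70);print("loose");bl(B&(V>60),15,200,40,35,56)
print("handle dark");bl(V<70,395,180,40,55,94)
print("dark in ledges V");print(np.median(V[150:170,205:260]))
bl(B&(V<100),170,140,125,95,64,8)
save("c1",cv2.resize(im[125:265,165:460],None,fx=2.7,fy=2.7,interpolation=cv2.INTER_CUBIC))
E
```

```text
collars
  px [382.9 167.6] [373 158] [ 22  21 252] [407.6 249.8  70. ]
  px [441.  169.3] [431 160] [ 25  22 283] [404.7 317.4  70. ]
loose
  px [ 32.  214.4] [ 17 205] [ 27  21 334] [ 499.5 -182.6   56. ]
handle dark
  px [416.6 217. ] [408 196] [ 27  39 464] [457.4 289.3  94. ]
dark in ledges V
230.0
  px [202.5 187.2] [196 145] [ 14  86 296] [447.1  37.5  64. ]
  px [283.4 190.6] [281 146] [  6  89 123] [444.3 134.8  64. ]
  px [188.6 182.1] [181 175] [ 15  15 144] [442.   21.1  64. ]
  px [266.8 185.2] [264 175] [13 15 28] [439.2 114.7  64. ]
```

View pics/c1.png

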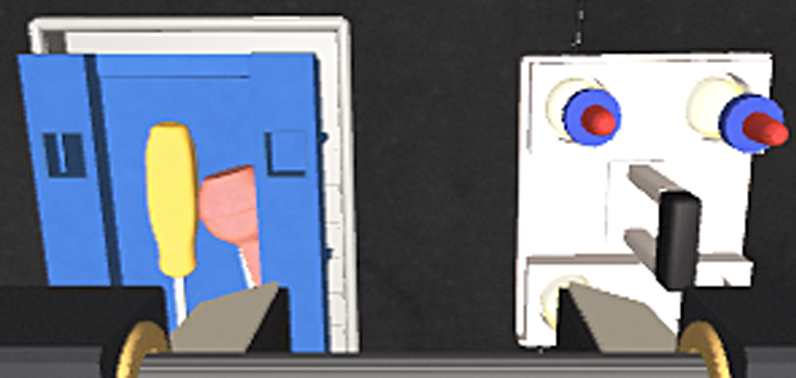

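>>> carry_out(rows=[[1, -367, -20, 0], [1, -367, -20, 0], [1, -367, -20, 0], [1, -367, -20, 0], [1, -367, -20, 0], [1, -367, -20, 0], [1, -367, -20, 0], [1, -367, -20, 0], [1, -367, -20, 0], [1, -367, -20, 0], [1, -367, -20, 0], [1, -367, -20, 0], [1, -367, -20, 0]], hand=50)

```text
time: 2.32
tool_pos: [440.3, -183.5, 180.6]
tcp_rot: [2.346, 1.57, -2.293]
contact_force: [-0.1, 0.3, -0.1]
grip_width: 49.7
```

```bash
cat >> h.py <<'E'
import pickle
def shot(n):
    o=get_obs();im=capture("wrist");save(n,im);pickle.dump((o,im),open(n+".pkl","wb"))
    K,P=cam("wrist",o);print(o["time"],o["tool_pos"].round(1),"yaw",round(yaw(o),2),"F",o["contact_force"].round(1),"w",round(o["grip_width"],1));return o,im,K,P
def yaw(o):
    R=Ro.from_euler("xyz",o["tcp_rot"]).as_matrix();return np.degrees(np.arctan2(R[1,2],R[0,2]))
def bl(m,x,y,w,h,K,P,z,mn=15):
    n,l,st,ce=cv2.connectedComponentsWithStats(m[y:y+h,x:x+w].astype(np.uint8))
    for i in range(1,n):
        if st[i,4]>=mn:
            c=ce[i]+[x,y];print("  px",c.round(1),st[i,:2]+[x,y],st[i,2:],onz(K,P,c,z).round(1))
def masks(im):
    q=cv2.cvtColor(im,cv2.COLOR_RGB2HSV).astype(int);H,S,V=q[...,0],q[...,1],q[...,2]
    return (H>98)&(H<150)&(S>90)&(V>60),((H<8)|(H>170))&(S>120)&(V>80),V
E
python3 - <<'E'
from h import *
o,im,K,P=shot("w2");b,r,V=masks(im)
p=proj(K,P,(500,-185,56));print(p);x,y=(p-30).astype(int)
print("collar");bl(b,x,y,60,60,K,P,56);print("bulb");bl(r,x,y,60,60,K,P,80)
E
```

```text
2.3167 [ 440.3 -183.5  180.6] yaw 94.21 F [-0.1  0.3 -0.1] w 49.7
[317.29989675 238.77007209]
collar
  px [316.9 237.5] [306 229] [ 22  21 249] [ 498.4 -185.6   56. ]
bulb
  px [316.3 244.8] [312 238] [ 10  15 121] [ 497.6 -186.    80. ]
```

>>> carry_out(rows=[[40, -2.2, 0, 0], [59.7, -2.2, 0, 0], [59.7, -2.2, -35, 0], [59.7, -2.2, -70, 0], [59.7, -2.2, -100, 0], [59.7, -2.2, -125, 0], [59.7, -2.2, -139, 0], [59.7, -2.2, -143, 0], [59.7, -2.2, -143, 0]], hand=50)

```text
time: 3.12
tool_pos: [499.8, -184.3, 37.0]
tcp_rot: [1.478, 1.568, 3.124]
contact_force: [-0.2, -0.3, -0.0]
grip_width: 50.2
```

>>> carry_out(rows=[[0, 0, 0, 0], [0, 0, 0, 0], [0, 0, 0, 0], [0, 0, 0, 0], [0, 0, 0, 0], [0, 0, 0, 0]], hand=20)

```text
time: 3.62
tool_pos: [500.0, -184.4, 37.5]
tcp_rot: [1.716, 1.569, -2.921]
contact_force: [-0.1, 0.6, -0.2]
grip_width: 20.4
```

The fingers reached the 20 mm target, so they are not holding a 26 mm collar. I need to see why.

```bash
python3 - <<'E'
from h import *
t=capture("top");s=capture("scene");o,im,K,P=shot("w3")
r=lambda i,x,y,w,h,W,H:cv2.resize(i[y:y+h,x:x+w],(W,H),interpolation=cv2.INTER_CUBIC)
save("c3",np.vstack([np.hstack([r(t,375,180,80,60,400,300),r(s,360,235,100,75,400,300)]),r(im,120,100,400,150,800,300)]))
E
```

```text
3.7167 [ 499.8 -184.4   37.2] yaw 94.32 F [-0.2 -0.4 -0.2] w 20.2
```

View pics/c3.png

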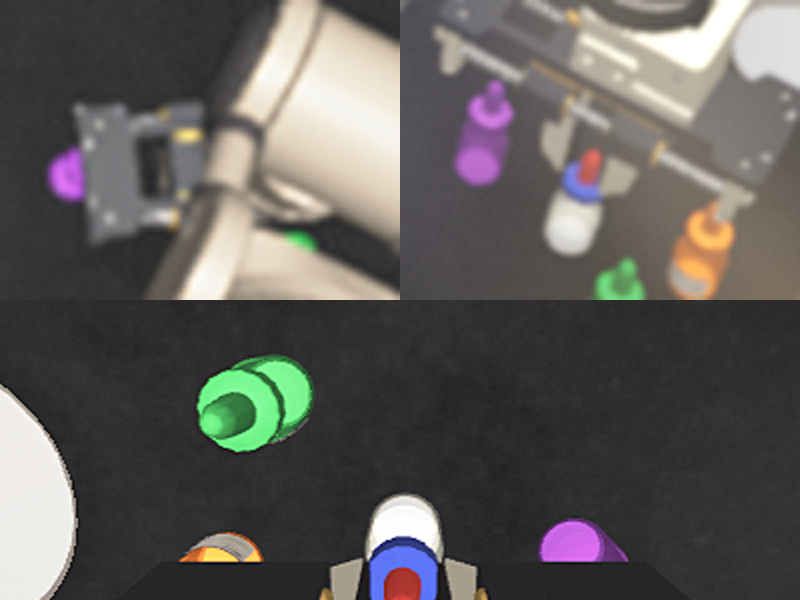

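```bash
python3 - <<'E'
from h import *
o,im=pickle.load(open("w3.pkl","rb"));K,P=cam("wrist",o);b,r,V=masks(im)
for X in((500,-185,56),(500,-185,86),(500,-185,37),(500,-169.5,0),(485,-185,0)):print(X,proj(K,P,X).round(0))
bl(b,280,200,80,70,K,P,56);bl(r,280,200,80,70,K,P,80)
# nearest glass foot: first bright row in col 321
print(V[185:260,322].tolist())
print([onz(K,P,(322,y),0).round(0)[0] for y in(195,197,199,201)])
s=capture("scene");bs,rs,_=masks(s);c=cam("scene");bl(bs,390,262,30,35,*c,56);bl(rs,390,262,30,35,*c,74)
E
```

```text
(500, -185, 56) [322. 237.]
(500, -185, 86) [322. 256.]
(500, -185, 37) [322. 227.]
(500, -169.5, 0) [340. 214.]
(485, -185, 0) [323. 196.]
  px [321.1 233.7] [304 218] [ 35  38 772] [ 497.9 -185.7   56. ]
  px [320.5 245.1] [312 234] [ 18  22 356] [ 495.8 -186.2   80. ]
[46, 48, 49, 44, 44, 44, 43, 41, 45, 44, 39, 75, 119, 224, 232, 227, 228, 233, 253, 251, 250, 251, 253, 253, 254, 254, 254, 254, 254, 254, 254, 255, 255, 164, 116, 126, 129, 120, 214, 251, 249, 248, 248, 247, 247, 246, 249, 255, 245, 175, 167, 167, 168, 169, 169, 172, 173, 172, 174, 174, 176, 175, 188, 205, 226, 233, 239, 244, 249, 255, 177, 60, 74, 128, 111]
[np.float64(484.0), np.float64(486.0), np.float64(488.0), np.float64(490.0)]
  px [404.1 280.9] [401 276] [ 8  9 38] [ 496.9 -183.8   56. ]
  px [407.2 275.8] [406 273] [ 4  7 21] [ 501.6 -186.2   74. ]
```

```bash
python3 - <<'E'
from h import *
c=cam("scene");K,P=c
for X in((500,-174,37),(500,-195,37),(500,-174,62),(500,-195,62),(500,-185,37),(500,-185,0),(500,-185,86)):
    p=proj(K,P,X);print(X,p.round(1),"crop",((p-[360,235])*4+[400,0]).round(0))
s=capture("scene");save("c4",cv2.resize(s[240:300,370:450],(800,600),interpolation=cv2.INTER_CUBIC))
E
```

```text
(500, -174, 37) [400.1 282.3] crop [560. 189.]
(500, -195, 37) [407.5 287.2] crop [590. 209.]
(500, -174, 62) [401.7 276.3] crop [567. 165.]
(500, -195, 62) [409.2 281.2] crop [597. 185.]
(500, -185, 37) [403.9 284.8] crop [576. 199.]
(500, -185, 0) [401.6 293.3] crop [566. 233.]
(500, -185, 86) [407.3 272.9] crop [589. 152.]
```

View pics/c4.png

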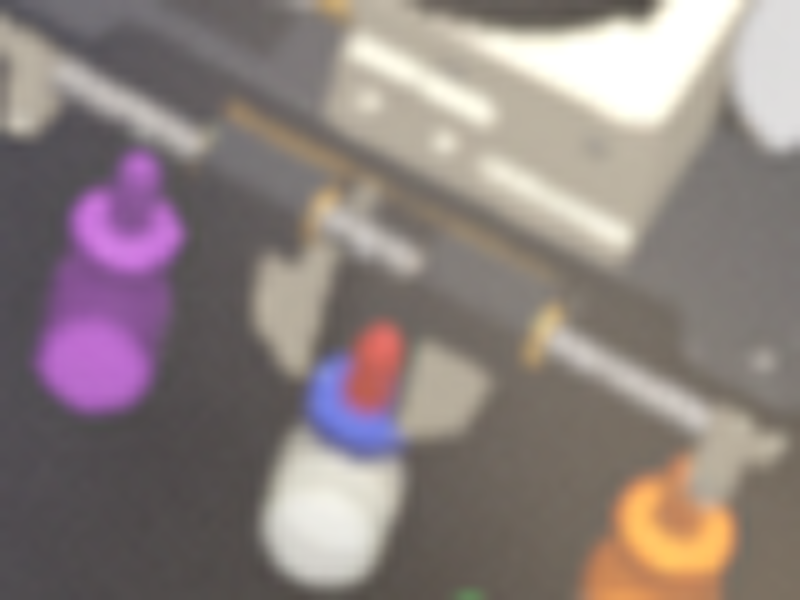

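>>> carry_out(rows=[[0, 0, 0, 0], [0, 0, 0, 0], [0, 0, 0, 0], [0, 0, 0, 0]], hand=15)

```text
time: 4.2
tool_pos: [499.7, -184.3, 37.0]
tcp_rot: [1.449, 1.568, 3.095]
contact_force: [-0.6, 1.2, -0.1]
grip_width: 15.1
```

```bash
python3 - <<'E'
from h import *
_,a=pickle.load(open("w3.pkl","rb"))
o,im,K,P=shot("w5")
s=capture("scene")
r=lambda i,x,y,w,h,W,H:cv2.resize(i[y:y+h,x:x+w],(W,H),interpolation=cv2.INTER_CUBIC)
save("c5",np.vstack([np.hstack([r(a,256,180,133,100,400,300),r(im,256,180,133,100,400,300)]),np.hstack([r(im,0,0,640,400,480,300),r(s,385,255,43,40,320,300)])]))
E
```

```text
4.2 [ 499.7 -184.3   37. ] yaw 94.32 F [-0.6  1.2 -0.1] w 15.1
```

View pics/c5.png

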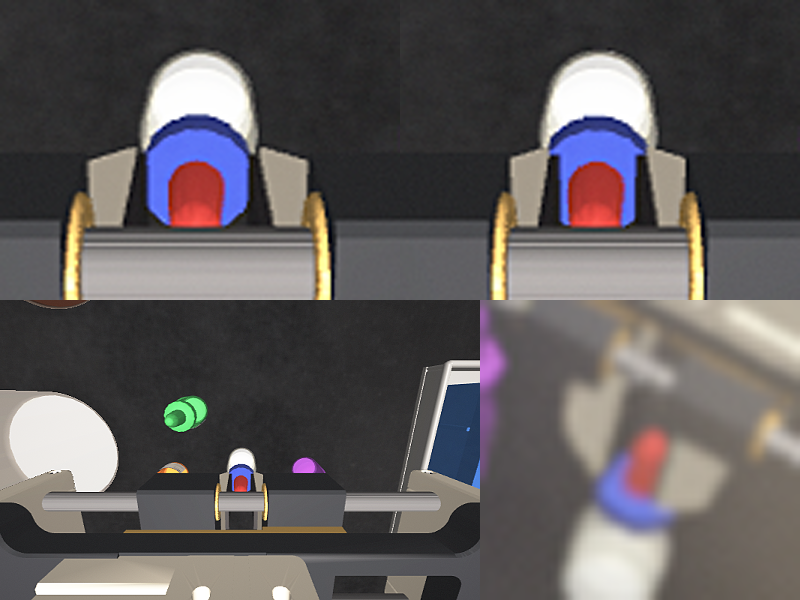

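The picture shows the fingertips ending above the collar: they overlap its sides at (555,150)/(635,150) in the crop. So the real tips are about 25–30 mm behind the reported TCP. The bottle is untouched, so I'll open and go down in steps, using the finger width as the check.

>>> carry_out(rows=[[0, -1, 0, 0], [0, -1, 0, 0], [0, -1, 0, 0], [0, -1, 0, 0], [0, -1, -5, 0], [0, -1, -10, 0], [0, -1, -10, 0]], hand=44)

```text
time: 4.88
tool_pos: [499.0, -184.9, 25.8]
tcp_rot: [1.253, 1.567, 2.899]
contact_force: [-0.5, 0.3, 1.0]
grip_width: 43.9
```

>>> carry_out(rows=[[0, 0, 0, 0], [0, 0, 0, 0], [0, 0, 0, 0], [0, 0, 0, 0], [0, 0, 0, 0]], hand=20)

```text
time: 5.3
tool_pos: [499.1, -185.0, 25.9]
tcp_rot: [1.262, 1.567, 2.908]
contact_force: [-0.6, -0.1, 0.3]
grip_width: 23.1
```

>>> carry_out(rows=[[0, 0, 0, 0], [0, 0, 0, 0], [0, 0, 0, 0]], hand=10)

```text
time: 5.55
tool_pos: [499.1, -185.0, 25.9]
tcp_rot: [1.265, 1.567, 2.912]
contact_force: [0.1, -0.4, -0.6]
grip_width: 22.5
```

>>> carry_out(rows=[[0, 0, 0, 0], [0, 0, 0, 0], [0, 0, 0, 0], [0, 0, 0, 0], [0, 0, -3, 0], [0, 0, -6, 0], [0, 0, -6, 0]], hand=44)

```text
time: 6.13
tool_pos: [498.6, -184.7, 19.2]
tcp_rot: [1.201, 1.566, 2.847]
contact_force: [-0.4, 0.8, 0.1]
grip_width: 43.9
```

>>> carry_out(rows=[[0, 0, 0, 0], [0, 0, 0, 0], [0, 0, 0, 0], [0, 0, 0, 0], [0, 0, 0, 0], [0, 0, 0, 0]], hand=10)

```text
time: 6.63
tool_pos: [498.6, -184.7, 19.2]
tcp_rot: [1.201, 1.566, 2.847]
contact_force: [0.3, -0.6, 0.4]
grip_width: 23.9
```

```bash
python3 - <<'E'
from h import *
o,im,K,P=shot("w6");b,r,V=masks(im)
bl(b,280,180,80,90,K,P,56);bl(r,280,180,80,90,K,P,76)
save("c6",cv2.resize(im[170:290,240:400],(800,600),interpolation=cv2.INTER_CUBIC))
E
```

```text
6.6333 [ 498.6 -184.7   19.2] yaw 94.32 F [ 0.3 -0.6  0.4] w 23.9
  px [321.4 242.7] [301 230] [ 42  26 761] [ 495.7 -186.    56. ]
  px [321.2 251.8] [312 247] [ 20   9 134] [ 492.6 -186.4   76. ]
```

View pics/c6.png

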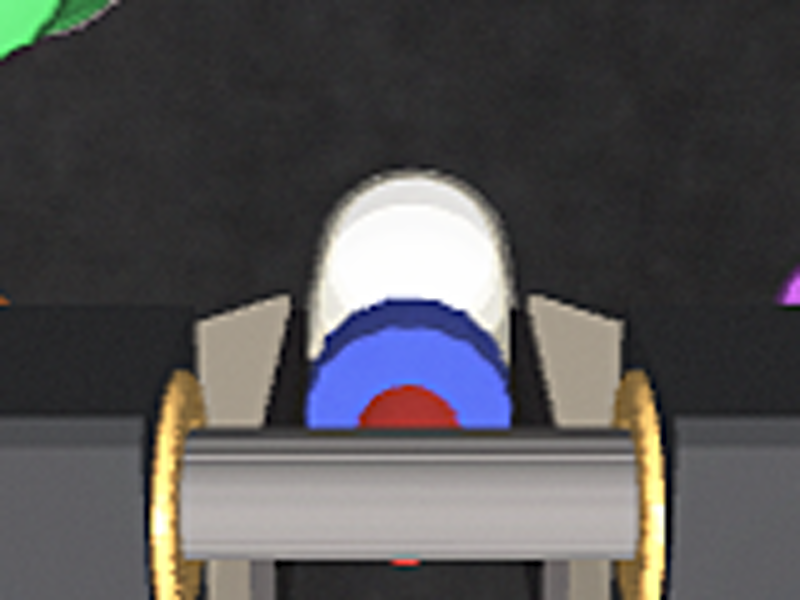

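The fingers now flank the collar (px about 301–342, row 240) and have stopped on it. I'll lift a little to test the grip.

>>> carry_out(rows=[[0, 0, 5, 0], [0, 0, 15, 0], [0, 0, 30, 0], [0, 0, 45, 0], [0, 0, 60, 0], [0, 0, 60, 0]])

```text
time: 7.18
tool_pos: [500.6, -185.7, 82.9]
tcp_rot: [-2.822, 1.569, -1.176]
contact_force: [0.1, 0.2, -0.3]
grip_width: 24.3
```

```bash
python3 - <<'E'
from h import *
o,im,K,P=shot("w7");b,r,V=masks(im)
bl(b,280,180,80,90,K,P,116);bl(r,280,180,80,90,K,P,136)
s=capture("scene");t=capture("top");bs,rs,_=masks(s);c=cam("scene");bl(bs,390,240,50,50,*c,116,6);bl(rs,390,240,50,50,*c,134,6)
E
```

```text
7.1833 [ 500.6 -185.7   82.9] yaw 94.32 F [ 0.1  0.2 -0.3] w 24.3
  px [321.4 242.7] [301 230] [ 42  26 761] [ 499.  -186.8  116. ]
  px [321.2 251.8] [312 247] [ 20   9 134] [ 495.9 -187.1  136. ]
  px [409.2 264.9] [406 261] [ 9  8 37] [ 500.1 -184.3  116. ]
  px [412.4 258.9] [411 256] [ 4  7 16] [ 505.7 -185.7  134. ]
```

>>> carry_out(rows=[[0, 10, 25, 0], [-5, 30, 50, 0], [-10, 60, 70, 0], [-15, 92, 70, 0], [-20, 124, 70, 0], [-25, 156, 70, 0], [-30, 188, 70, 0], [-35, 220, 70, 0], [-40, 252, 70, 0], [-45, 284, 70, 0], [-50, 316, 70, 0], [-50, 348, 70, 0], [-50, 378, 70, 0], [-50, 398, 70, 0], [-50, 406, 70, 0], [-50, 406, 70, 0]])

```text
time: 8.67
tool_pos: [447.7, 222.5, 148.2]
tcp_rot: [1.333, 1.564, 2.981]
contact_force: [0.0, -0.2, 0.2]
grip_width: 24.4
```

```bash
python3 - <<'E'
from h import *
o,im,K,P=shot("w8");b,r,V=masks(im)
_,_=o,im
o6,_i=pickle.load(open("w6.pkl","rb"));K6,P6=cam("wrist",o6);print("foot front",[onz(K6,P6,(322,y),0)[0].round(1) for y in(203,204,205)])
for n,X in(("well mouth",(504,325.4,32)),("s0",(405.5,250,70)),("handle",(456.5,288,94))):print(n,proj(K,P,X).round(1))
x0,y0=260,100;print(im.shape)
save("c8",cv2.resize(im[100:280,300:540],(800,600),interpolation=cv2.INTER_CUBIC))
E
```

```text
8.6667 [447.7 222.5 148.2] yaw 94.46 F [ 0.  -0.2  0.2] w 24.4
foot front [np.float64(485.4), np.float64(486.2), np.float64(487.0)]
well mouth [404.1 245.7]
s0 [353.9 161.3]
handle [391.5 221.9]
(400, 640, 3)
```

View pics/c8.png

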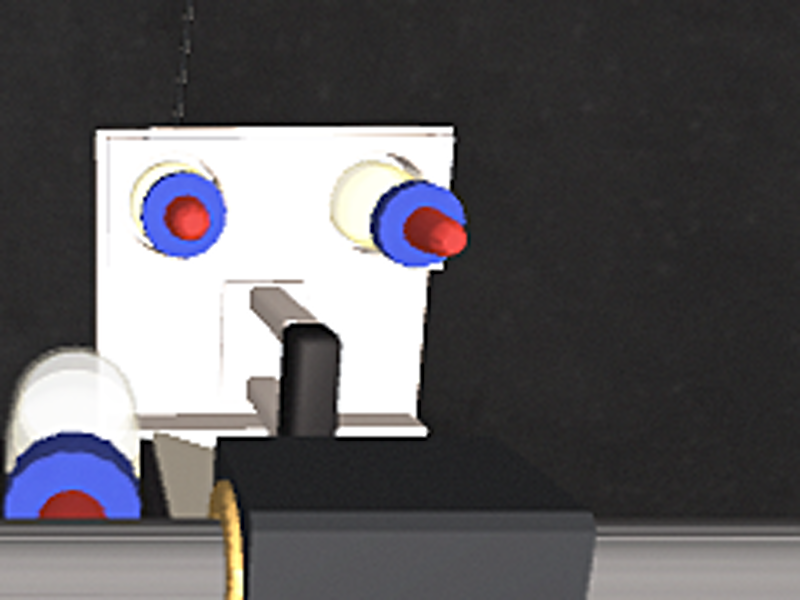

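The crop shows two stored bottles, with collars at (355,164) and (425,167) in wrist pixels. The handle bar's near end is at (394,198) and the plate's near edge runs (329,139)–(436,138). Converting these now.

```bash
python3 - <<'E'
from h import *
o,im=pickle.load(open("w8.pkl","rb"));K,P=cam("wrist",o);b,r,V=masks(im)
f=lambda u,v:(300+u/3.3333,100+v/3.3333)
A=onz(K,P,f(97,131),32);B=onz(K,P,f(455,128),32);print("plate near corners",A.round(1),B.round(1),np.linalg.norm(B-A).round(1),"yaw",np.degrees(np.arctan2(-(B-A)[0],(B-A)[1])).round(2))
y=np.arctan2(-(B-A)[0],(B-A)[1]);R=np.array([[np.cos(y),-np.sin(y)],[np.sin(y),np.cos(y)]])
m=(A+B)[:2]/2;h=m+R@[75,0];print("handle from plate",h.round(1),"well",(h+R@[50,34]).round(1))
print("bar near end",onz(K,P,f(313,328),94).round(1),"bar left/right top",onz(K,P,f(288,335),94).round(1),onz(K,P,f(338,335),94).round(1))
print("collars");bl(b,335,140,120,45,K,P,70)
w=V[100:280,300:540]; 
for row in(285,):pass
# left plate edge: fit
pts=[]
for v in range(145,220,5):
    row=V[v,310:350];i=np.argmax(row>140);pts.append(onz(K,P,(310+i,v),32)[:2])
pts=np.array(pts);q=np.polyfit(pts[:,0],pts[:,1],1);print("left edge slope deg",np.degrees(np.arctan(q[0])).round(2),"y at 455",np.polyval(q,455).round(1))
pts=[]
for u in range(335,435,6):
    col=V[125:160,u];i=np.argmax(col>140);pts.append(onz(K,P,(u,125+i),32)[:2])
pts=np.array(pts);q=np.polyfit(pts[:,1],pts[:,0],1);print("near edge slope deg",np.degrees(np.arctan(-q[0])).round(2),"x at y=288",np.polyval(q,288).round(1))
E
```

```text
plate near corners [387.6 225.5  32. ] [377.5 341.4  32. ] 116.3 yaw 4.94
handle from plate [457.3 289.9] well [504.2 328.1]
bar near end [434.  287.1  94. ] bar left/right top [436.5 280.5  94. ] [435.4 294.2  94. ]
collars
  px [354.2 163.7] [342 152] [ 26  25 372] [407.8 250.6  70. ]
  px [422.9 165.5] [411 154] [ 29  26 380] [404.4 317.4  70. ]
left edge slope deg -7.32 y at 455 222.8
near edge slope deg 4.81 x at y=288 381.4
```

>>> carry_out(rows=[[5, 15, 0, 0], [15, 38, 0, 0], [27, 62, 0, 0], [39, 84, 0, 0], [49, 98, 0, 0], [54, 105, 0, 0], [54, 105, 0, 0], [54, 105, -20, 0], [54, 105, -45, 0], [54, 105, -67, 0], [54, 105, -82, 0], [54, 105, -90, 0], [54, 105, -90, 0], [54, 105, -90, 0]])

```text
time: 9.88
tool_pos: [502.1, 325.5, 58.8]
tcp_rot: [1.437, 1.564, 3.084]
contact_force: [-0.6, 0.1, -0.3]
grip_width: 24.1
```

```bash
python3 - <<'E'
from h import *
o,im,K,P=shot("w9");b,r,V=masks(im)
print("s0,s1 proj",proj(K,P,(405.5,250,70)),proj(K,P,(404,318,70)));bl(b,150,0,350,180,K,P,70);bl(b,290,200,70,60,K,P,96)
# plate near edge
for u in range(250,420,30):
    col=V[:,u];
    print(u,[int(i) for i in np.where(np.diff((col[:200]>140).astype(int))==1)[0]],end=" ")
s=capture("scene");bs,rs,_=masks(s);c=cam("scene");print();bl(bs,225,170,75,55,*c,70,6)
E
```

```text
9.8833 [502.1 325.5  58.8] yaw 94.36 F [-0.6  0.1 -0.3] w 24.1
s0,s1 proj [210.13520745  72.63384084] [323.05041295  79.28845836]
  px [214.3  78.3] [188  53] [  46   47 1013] [408.5 252.5  70. ]
  px [324.8  81.8] [305  59] [  41   45 1014] [405.3 319.2  70. ]
  px [321.4 242.9] [301 230] [ 41  26 729] [499.1 324.2  96. ]
250 [54, 79, 121, 192] 280 [54] 310 [54, 66, 96, 120, 192] 340 [53, 67, 96, 120, 191] 370 [] 400 [] 
  px [259. 177.] [257 175] [ 5  5 15] [517.2 355.2  70. ]
  px [279.  192.6] [275 190] [ 8  6 29] [508.  256.3  70. ]
  px [238.1 201.3] [234 199] [ 9  6 36] [403.8 317.3  70. ]
  px [254.5 212.7] [252 211] [ 6  4 18] [404.5 247.1  70. ]
  px [298.3 223.3] [297 222] [3 3 6] [456.1 127.2  70. ]
```

>>> carry_out(rows=[[0, 3, 0, 0], [0, 3, 0, 0], [0, 3, -4, 0], [0, 3, -5, 0], [0, 3, -5, 0]])

```text
time: 10.4
tool_pos: [502.3, 329.1, 54.3]
tcp_rot: [1.3, 1.565, 2.947]
contact_force: [-0.4, -0.8, 0.4]
grip_width: 24.3
```

```bash
python3 - <<'E'
from h import *
o,im,K,P=shot("w10");b,r,V=masks(im)
bl(b,150,0,350,180,K,P,70,300);bl(b,290,200,70,60,K,P,91,300)
print([onz(K,P,(u,54),32).round(1)[:2] for u in(250,310)],np.where(np.diff((V[:100,310]>140).astype(int))==1)[0])
save("c10",cv2.resize(im[0:270,150:510],(800,600),interpolation=cv2.INTER_CUBIC))
E
```

```text
10.4 [502.3 329.1  54.3] yaw 94.4 F [-0.4 -0.8  0.4] w 24.3
  px [205.5  75.8] [178  50] [  48   48 1103] [408.5 252.6  70. ]
  px [318.9  79.5] [298  56] [  43   47 1074] [405.3 319.2  70. ]
  px [321.4 242.9] [301 230] [ 41  26 730] [499.5 327.9  91. ]
[array([386.2, 269.1]), array([383., 311.])] [51 58 67 85]
```

View pics/c10.png

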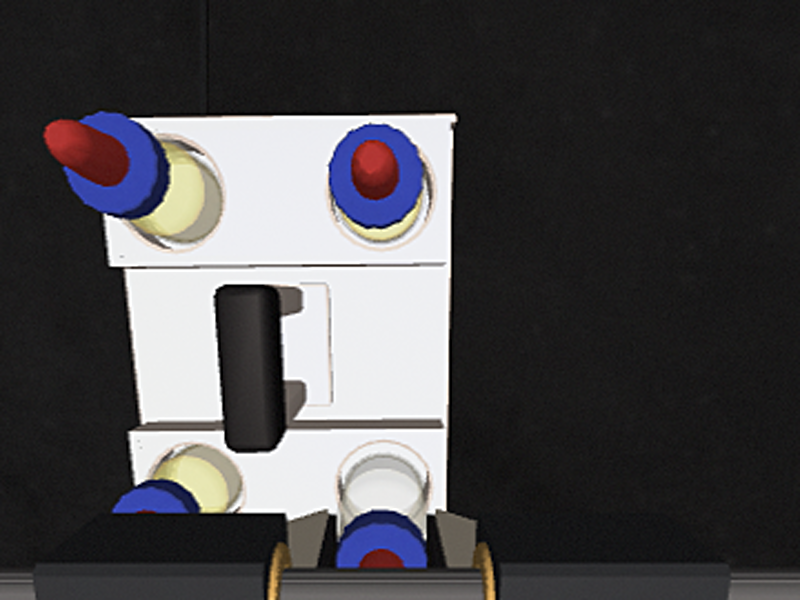

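View 12 shows the empty well's rim at about col 337–432 with its top at row 441, and the bottle foot just over it at col 342–423, top row 455. Both are in crop pixels. The bottle is nearly centred, perhaps 1–2 mm far along +x, so I'll get the numbers.

```bash
python3 - <<'E'
from h import *
o,im=pickle.load(open("w10.pkl","rb"));K,P=cam("wrist",o)
f=lambda u,v:(150+u/2.2222,v/2.2222)
W=[onz(K,P,f(*p),32)[:2] for p in((337,490),(432,490),(384,441))]
B=[onz(K,P,f(*p),35)[:2] for p in((341,500),(424,500),(383,455))]
print("well L,R,top",np.round(W,1).tolist());print("bottle",np.round(B,1).tolist())
s0=[onz(K,P,f(*p),32)[:2] for p in((331,195),(434,195),(382,250))];print("s1 well",np.round(s0,1).tolist())
h=[onz(K,P,f(*p),94)[:2] for p in((216,290),(278,290),(225,448),(285,448))];print("handle",np.round(h,1).tolist(),np.mean(h,0))
c=im[190:222,int(150+384/2.2222)];print(c.sum(1).tolist())
e=im[225,290:360].sum(1);print(e.tolist())
E
```

```text
well L,R,top [[505.8, 312.4], [503.1, 347.0], [486.1, 328.1]]
bottle [[508.5, 314.2], [506.2, 344.2], [490.5, 328.1]]
s1 well [[405.6, 304.5], [403.0, 337.9], [421.3, 322.3]]
handle [[437.4, 283.5], [436.2, 298.3], [476.3, 286.2], [475.1, 301.4]] [456.24713074 292.33453008]
[292, 286, 235, 702, 746, 723, 725, 709, 579, 710, 726, 721, 728, 715, 582, 417, 564, 555, 556, 554, 554, 668, 665, 666, 662, 662, 680, 684, 691, 695, 696, 696]
[717, 720, 718, 718, 720, 717, 721, 720, 718, 723, 720, 682, 601, 369, 408, 463, 568, 581, 673, 703, 697, 694, 694, 696, 695, 696, 696, 698, 699, 698, 698, 697, 698, 700, 701, 701, 701, 697, 701, 697, 698, 698, 698, 697, 702, 706, 690, 585, 512, 482, 366, 334, 535, 677, 721, 725, 721, 721, 725, 745, 681, 0, 46, 55, 56, 68, 62, 75, 60, 68]
```

>>> carry_out(rows=[[-1.7, 0, 0, 0], [-1.7, 0, 0, 0], [-1.7, 0, -4, 0], [-1.7, 0, -8, 0], [-1.7, 0, -10, 0], [-1.7, 0, -10, 0]])

```text
time: 10.95
tool_pos: [500.4, 328.9, 43.5]
tcp_rot: [1.406, 1.565, 3.053]
contact_force: [-0.1, 1.0, -0.6]
grip_width: 24.0
```

>>> carry_out(rows=[[0, 0, -3, 0], [0, 0, -6, 0], [0, 0, -8, 0], [0, 0, -9, 0], [0, 0, -9, 0]])

```text
time: 11.37
tool_pos: [500.3, 328.9, 34.2]
tcp_rot: [1.439, 1.564, 3.086]
contact_force: [0.1, 0.1, -0.8]
grip_width: 24.2
```

>>> carry_out(rows=[[0, 0, -1, 0], [0, 0, -1, 0], [0, 0, -1, 0]])

```text
time: 11.62
tool_pos: [500.3, 328.9, 33.3]
tcp_rot: [1.427, 1.564, 3.075]
contact_force: [0.1, 1.0, -0.3]
grip_width: 24.2
```

>>> carry_out(rows=[[0, 0, 0, 0], [0, 0, 0, 0], [0, 0, 0, 0], [0, 0, 0, 0], [0, 0, 0, 0]], hand=44)

```text
time: 12.03
tool_pos: [500.3, 328.9, 33.3]
tcp_rot: [1.427, 1.564, 3.075]
contact_force: [-0.2, -0.3, -0.1]
grip_width: 43.6
```

>>> carry_out(rows=[[0, 0, 10, 0], [0, 0, 30, 0], [0, 0, 60, 0], [-15, -10, 95, 0], [-50, -30, 95, 0], [-80, -37, 95, 0], [-95, -37, 95, 0], [-95, -37, 95, 0]])

```text
time: 12.7
tool_pos: [402.4, 291.5, 129.5]
tcp_rot: [1.423, 1.564, 3.071]
contact_force: [0.3, -0.1, 0.6]
grip_width: 44.3
```

```bash
python3 - <<'E'
from h import *
o,im,K,P=shot("w11");b,r,V=masks(im)
bl(b,120,0,350,260,K,P,70,100);print("bulbs");bl(r,120,0,350,260,K,P,88,40);print("dark handle");bl(V<60,260,120,120,105,K,P,94,200)
print(proj(K,P,(456.4,291.7,94)))
s=capture("scene");bs,rs,_=masks(s);c=cam("scene");bl(bs,225,170,75,55,*c,70,6);bl(rs,225,170,75,55,*c,88,6)
E
```

```text
12.7 [402.4 291.5 129.5] yaw 94.44 F [ 0.3 -0.1  0.6] w 44.3
  px [149.5 206.2] [120 176] [  64   75 3557] [415.  129.8  70. ]
  px [279.6 207. ] [265 196] [ 27  27 376] [406.4 251.5  70. ]
  px [350.7 209. ] [339 198] [ 26  27 365] [403.2 318.4  70. ]
bulbs
  px [275.8 212.5] [269 205] [ 15  16 180] [406.5 250.8  88. ]
  px [352.5 216.4] [346 208] [ 13  18 180] [404.9 318.3  88. ]
dark handle
  px [321.5 152.2] [260 120] [ 120  105 7240] [351.  286.7  94. ]
[317.96795559 270.53903011]
  px [261.7 183.6] [258 181] [ 8  6 32] [501.5 325.3  70. ]
  px [278.9 192.8] [275 190] [ 8  6 27] [507.2 256.   70. ]
  px [238.1 201.4] [234 199] [ 9  6 35] [403.5 317.2  70. ]
  px [254.5 212.8] [252 211] [ 6  4 16] [404.2 246.9  70. ]
  px [298.3 223.3] [297 222] [3 3 6] [456.1 127.2  70. ]
  px [261.1 178.1] [260 176] [ 3  6 13] [504.7 328.8  88. ]
  px [277.7 187.7] [277 186] [ 3  5 10] [507.4 259.4  88. ]
  px [237.3 195.8] [236 193] [ 4  7 16] [406.7 320.3  88. ]
```

>>> carry_out(rows=[[25, 0, 0, 0], [48, 0, 0, 0], [54, 0, 0, 0], [54, 0, -20, 0], [54, 0, -45, 0], [54, 0, -65, 0], [54, 0, -79, 0], [54, 0, -85, 0], [54, 0, -85.5, 0], [54, 0, -85.5, 0]])

```text
time: 13.63
tool_pos: [460.4, 292.4, 44.1]
tcp_rot: [1.166, 1.566, 2.814]
contact_force: [-0.5, -0.3, -0.4]
grip_width: 44.2
```

>>> carry_out(rows=[[0, 0, 0, 0], [0, 0, 0, 0], [0, 0, 0, 0], [0, 0, 0, 0], [0, 0, 0, 0], [0, 0, 0, 0], [0, 0, 0, 0], [0, 0, 0, 0]], hand=2)

```text
time: 14.3
tool_pos: [460.6, 292.5, 44.5]
tcp_rot: [1.105, 1.567, 2.753]
contact_force: [0.3, -1.7, 4.3]
grip_width: 14.1
```

>>> carry_out(rows=[[0, 0, 2, 0], [0, 0, 5, 0], [0, 0, 9, 0], [0, 0, 14, 0], [0, 0, 15, 0], [0, 0, 15, 0], [0, 0, 15, 0]])

```text
time: 14.88
tool_pos: [460.5, 292.4, 59.5]
tcp_rot: [1.111, 1.567, 2.759]
contact_force: [-0.1, 0.1, -5.7]
grip_width: 13.8
```

```bash
python3 - <<'E'
from h import *
o=get_obs();print(o["contact_force"],o["moment"],o["tool_pos"],o["grip_width"])
s=capture("scene");bs,rs,_=masks(s);c=cam("scene");bl(bs,225,165,75,60,*c,85,6)
E
```

```text
[-0.07943248  0.05945339 -5.70743448] [ 0.10308332 -0.0501728  -0.01760663] [460.53130103 292.42975423  59.51442214] 13.75601040438457
  px [278.7 189. ] [275 186] [ 8  6 26] [507.4 255.6  85. ]
  px [237.1 197.3] [233 195] [ 9  5 35] [403.9 318.8  85. ]
  px [254.  208.9] [251 207] [ 7  4 17] [404.6 246.7  85. ]
  px [298.3 223.3] [297 222] [3 3 6] [446.3 117.1  85. ]
```

```bash
python3 - <<'E'
from h import *
o,im,K,P=shot("w12");b,r,V=masks(im)
print("collars");bl(b,100,0,420,210,K,P,85,300)
y=np.radians(4.5);R=np.array([[np.cos(y),-np.sin(y)],[np.sin(y),np.cos(y)]])
for u in range(250,380,15):
    i=np.where(np.diff((V[:120,u]>140).astype(int))==1)[0][:2];print(u,i,[onz(K,P,(u,k+.5),47)[:2].round(1).tolist() for k in i[:1]])
print("TRAY")
M=np.array([500.5,74.9]);t=np.radians(4.1);T=np.array([[np.cos(t),-np.sin(t)],[np.sin(t),np.cos(t)]])
for n in("w1","w8","w11","w12"):
    o,im=pickle.load(open(n+".pkl","rb"));K,P=cam("wrist",o)
    q=cv2.cvtColor(im,cv2.COLOR_RGB2HSV).astype(int);B=(q[...,0]>98)&(q[...,0]<150)&(q[...,1]>90)
    for l in((-62,-49),(-62,49)):
        X=M+T@l;p=proj(K,P,(*X,64));print(n,l,X.round(1),"px",p.round(1))
        if 15<p[0]<625 and 10<p[1]<225:
            x,yy=(p-14).astype(int);w=q[yy:yy+28,x:x+28,2];print("   Vmed",np.median(w));bl(B&(q[...,2]<0.6*np.percentile(w,80)),x,yy,28,28,K,P,64,8)
E
```

```text
14.9333 [460.4 292.4  59.4] yaw 94.43 F [-0.5 -0.3 -5.8] w 13.8
collars
  px [114.1 154.7] [100 128] [ 34  47 478] [415.7 164.6  85. ]
  px [262.  151.7] [238 131] [ 45  44 942] [407.2 252.   85. ]
  px [374.9 156.6] [355 137] [ 44  43 938] [404.9 319.   85. ]
  px [122.2 191.1] [107 170] [ 33  40 731] [437.6 167.1  85. ]
250 [115] [[386.0, 235.3]]
265 [115] [[385.2, 245.8]]
280 [115] [[384.3, 256.3]]
295 [115] [[383.5, 266.8]]
310 [115] [[382.7, 277.4]]
325 [115] [[381.9, 287.9]]
340 [115] [[381.1, 298.4]]
355 [115] [[380.3, 309.0]]
370 [114] [[378.8, 319.4]]
TRAY
w1 (-62, -49) [442.2  21.6] px [189.  182.3]
   Vmed 209.5
  px [201.  178.4] [199 168] [ 4 28 71] [436.4  36.1  64. ]
  px [188.6 182.4] [181 174] [ 16  17 194] [442.3  21.1  64. ]
w1 (-62, 49) [435.2 119.3] px [270.7 182.2]
   Vmed 229.0
  px [282.7 179.4] [282 168] [ 2 28 41] [430.8 133.5  64. ]
  px [267.4 184.5] [263 174] [15 16 53] [438.2 115.3  64. ]
w8 (-62, -49) [442.2  21.6] px [123.2 179.5]
   Vmed 194.0
  px [135.4 170.3] [134 165] [ 3 15 27] [431.9  34.7  64. ]
  px [122.3 179.1] [113 170] [ 20  19 274] [441.9  20.8  64. ]
w8 (-62, 49) [435.2 119.3] px [220.9 180.1]
   Vmed 221.0
  px [216.1 181.6] [211 170] [ 19  20 113] [437.1 114.5  64. ]
w11 (-62, -49) [442.2  21.6] px [ 43.3 223.2]
   Vmed 166.0
  px [ 55.1 213.8] [ 53 209] [ 4 14 32] [431.5  34.6  64. ]
  px [ 41.9 223.3] [ 32 214] [ 22  19 281] [442.4  20.3  64. ]
w11 (-62, 49) [435.2 119.3] px [143.9 223.7]
   Vmed 216.0
  px [155.9 212.1] [155 209] [2 8 9] [422.4 131.8  64. ]
  px [140.5 224.4] [134 214] [ 20  19 191] [436.1 116.   64. ]
w12 (-62, -49) [442.2  21.6] px [-72.9 175. ]
w12 (-62, 49) [435.2 119.3] px [ 71.9 175.8]
   Vmed 59.0
  px [ 67.  175.3] [ 57 161] [ 28  28 452] [435. 116.  64.]
```

>>> carry_out(rows=[[0, 0, 15, 0], [0, 0, 40, 0], [3, -5, 65, 0], [6, -20, 85, 0], [10, -42, 85, -0.3], [15, -66, 85, -0.3], [20, -90, 85, -0.3], [25, -114, 85, -0.3], [30, -138, 85, -0.3], [35, -162, 85, -0.3], [40, -184, 85, -0.3], [44, -202, 85, -0.3], [44, -213, 85, -0.3], [44, -217, 85, -0.3], [44, -217, 85, -0.3], [44, -217, 85, -0.3], [44, -217, 85, -0.3]])

```text
time: 16.4
tool_pos: [504.1, 76.4, 144.3]
tcp_rot: [1.107, 1.566, 2.751]
contact_force: [-0.1, 0.1, -5.4]
grip_width: 13.8
```

```bash
python3 - <<'E'
from h import *
o,im,K,P=shot("w13");b,r,V=masks(im)
print(o["moment"],Ro.from_euler("xyz",o["tcp_rot"]).as_matrix()[:,0].round(4))
print("collars");bl(b,200,60,250,150,K,P,170,300)
print([onz(K,P,(u,115.5),132).round(1)[:2].tolist() for u in(280,325,370)],[np.where(np.diff((V[:130,u]>140).astype(int))==1)[0].tolist() for u in (280,325,370)])
E
```

```text
16.4 [504.1  76.4 144.3] yaw 94.18 F [-0.1  0.1 -5.4] w 13.8
[-0.00739174 -0.02056345  0.02840803] [-0.0043  0.0018 -1.    ]
collars
  px [319.5 100.1] [251  84] [ 139   32 3915] [419.5  68.1 170. ]
  px [261. 150.] [237 129] [ 44  44 949] [449.7  35.6 170. ]
  px [377.  154.5] [358 135] [ 43  43 962] [447.4 104.3 170. ]
[[427.9, 40.7], [425.6, 72.2], [423.2, 103.8]] [[73, 83, 115], [73, 83, 99, 115], [73, 83, 127]]
```

>>> carry_out(rows=[[0, -0.7, -6, 0], [0, -0.7, -14, 0], [0, -0.7, -22, 0], [0, -0.7, -28, 0], [0, -0.7, -31, 0], [0, -0.7, -32, 0], [0, -0.7, -32, 0], [0, -0.7, -32, 0]])

```text
time: 17.12
tool_pos: [504.4, 75.7, 112.4]
tcp_rot: [1.085, 1.567, 2.729]
contact_force: [-0.5, -0.7, -5.3]
grip_width: 14.4
```

>>> carry_out(rows=[[0, 0, -1, 0], [0, 0, -2, 0], [0, 0, -3, 0], [0, 0, -3.5, 0], [0, 0, -4, 0], [0, 0, -4, 0]])

```text
time: 17.62
tool_pos: [504.3, 75.7, 108.3]
tcp_rot: [1.098, 1.566, 2.742]
contact_force: [0.6, -0.0, -5.3]
grip_width: 13.5
```

>>> carry_out(rows=[[0, 0, -0.5, 0], [0, 0, -1, 0], [0, 0, -1, 0]])

```text
time: 17.87
tool_pos: [504.3, 75.7, 107.2]
tcp_rot: [1.11, 1.566, 2.754]
contact_force: [-0.3, 0.7, -6.3]
grip_width: 13.7
```

>>> carry_out(rows=[[0, 0, -0.5, 0], [0, 0, -1, 0], [0, 0, -1, 0]])

```text
time: 18.12
tool_pos: [504.2, 75.7, 106.1]
tcp_rot: [1.13, 1.566, 2.774]
contact_force: [-0.9, -0.3, -5.6]
grip_width: 13.6
```

>>> carry_out(rows=[[0, 0, -0.5, 0], [0, 0, -1, 0], [0, 0, -1, 0]])

```text
time: 18.37
tool_pos: [504.1, 75.7, 105.0]
tcp_rot: [1.147, 1.566, 2.791]
contact_force: [-0.4, -0.1, -5.3]
grip_width: 13.7
```

The feet are about 3.5 mm below ledge level with no contact, so the lugs appear to have entered the sockets. I'll keep going gently.

>>> carry_out(rows=[[0, 0, -0.7, 0], [0, 0, -1.4, 0], [0, 0, -2, 0], [0, 0, -2, 0]])

```text
time: 18.7
tool_pos: [504.0, 75.7, 102.9]
tcp_rot: [1.157, 1.566, 2.801]
contact_force: [0.9, 0.7, -5.6]
grip_width: 13.8
```

>>> carry_out(rows=[[0, 0, -0.7, 0], [0, 0, -1.4, 0], [0, 0, -2, 0], [0, 0, -2, 0]])

```text
time: 19.03
tool_pos: [503.9, 75.6, 100.7]
tcp_rot: [1.183, 1.565, 2.827]
contact_force: [0.1, -0.3, -6.6]
grip_width: 13.7
```

>>> carry_out(rows=[[0, 0, -0.5, 0], [0, 0, -1, 0], [0, 0, -1, 0]])

```text
time: 19.28
tool_pos: [503.9, 75.7, 99.6]
tcp_rot: [1.187, 1.565, 2.831]
contact_force: [0.5, -0.3, -4.1]
grip_width: 13.9
```

>>> carry_out(rows=[[0, 0, -0.4, 0], [0, 0, -0.7, 0], [0, 0, -0.7, 0]])

```text
time: 19.53
tool_pos: [503.8, 75.6, 98.8]
tcp_rot: [1.202, 1.565, 2.846]
contact_force: [-0.5, -1.0, -5.1]
grip_width: 14.1
```

>>> carry_out(rows=[[0, 0, -0.4, 0], [0, 0, -0.6, 0], [0, 0, -0.6, 0]])

```text
time: 19.78
tool_pos: [503.9, 75.7, 98.7]
tcp_rot: [1.168, 1.566, 2.812]
contact_force: [-2.0, -0.6, 0.5]
grip_width: 13.4
```

>>> carry_out(rows=[[0, 0, -0.3, 0], [0, 0, -0.3, 0]])

```text
time: 19.95
tool_pos: [503.9, 75.7, 98.7]
tcp_rot: [1.166, 1.566, 2.81]
contact_force: [-2.0, -0.1, 0.5]
grip_width: 13.9
```

>>> carry_out(rows=[[0, 0, 0, 0], [0, 0, 0, 0], [0, 0, 0, 0], [0, 0, 0, 0], [0, 0, 0, 0], [0, 0, 0, 0]], hand=44)

```text
time: 20.45
tool_pos: [504.1, 75.7, 98.7]
tcp_rot: [1.141, 1.566, 2.785]
contact_force: [0.7, -0.3, -0.0]
grip_width: 43.3
```

>>> carry_out(rows=[[0, 0, 10, 0], [0, 0, 30, 0], [0, 0, 60, 0], [-15, 0, 95, 0], [-50, 0, 95, 0], [-80, 0, 95, 0], [-95, 0, 95, 0], [-95, 0, 95, 0]])

```text
time: 21.12
tool_pos: [406.4, 75.9, 194.8]
tcp_rot: [1.131, 1.566, 2.775]
contact_force: [0.3, -0.2, -0.4]
grip_width: 44.0
```

```bash
python3 - <<'E'
from h import *
o,im,K,P=shot("w14");b,r,V=masks(im)
s=capture("scene");bs,rs,_=masks(s);t=capture("top");bt,rt,_=masks(t)
M=np.array([500.5,74.9]);a=np.radians(4.1);R=np.array([[np.cos(a),-np.sin(a)],[np.sin(a),np.cos(a)]])
zb=58 # feet height... well floor = 54+14-10+... 
for l in((-50,-34),(-50,34),(50,-34),(50,34)):
    X=M+R@l;zf=64-10+14   # floor of well
    print(l,X.round(1))
    for n,msk,c in(("wrist",(b,r),(K,P)),("scene",(bs,rs),cam("scene")),("top",(bt,rt),cam("top"))):
        for m,h,g in((msk[0],56,"collar"),(msk[1],75,"bulb")):
            p=proj(*c,(*X,zf+h));k=20 if n=="wrist" else 7
            x,y=(p-k).astype(int)
            if x<0 or y<0 or x>600 or (n=="wrist" and y>215):continue
            print(" ",n,g,p.round(1),end="");bl(m,x,y,2*k,2*k,*c,zf+h,4)
# plate near edge level: rows of edge at left and right
print([np.where(np.diff((V[:230,u]>140).astype(int))==1)[0].tolist()[:4] for u in range(270,390,20)])
save("fin",np.vstack([cv2.resize(s[150:270,210:370],(800,600))]))
E
```

```text
21.1167 [406.4  75.9 194.8] yaw 94.22 F [ 0.3 -0.2 -0.4] w 44.0
(-50, -34) [453.1  37.4]
  scene collar [322.7 226.6]  px [322.8 229.4] [320 227] [ 7  5 20] [446.1  30.9 124. ]
  scene bulb [322.8 221.3]  top collar [345.4 229.3]  top bulb [345.9 229. ](-50, 34) [448.2 105.2]
  scene collar [301.6 214.8]  px [301.3 215.4] [297 213] [10  6 31] [446.  104.2 124. ]
  scene bulb [301.4 209.5]  px [301.9 209.5] [301 207] [ 3  7 15] [449.2 104.4 143. ]
  top collar [322.4 231.2]  top bulb [322.5 231. ](50, -34) [552.8  44.6]
  scene collar [345.4 204.5]  px [345.5 206.1] [342 204] [ 8  5 28] [548.2  40.5 124. ]
  scene bulb [345.7 199.3]  px [345.7 200. ] [345 198] [ 3  6 12] [550.5  42.9 143. ]
  top collar [342.3 195.6]  px [341.5 188. ] [335 188] [14  1 14] [575.5  46.5 124. ]
  px [342.1 197. ] [340 194] [ 6  7 25] [548.4  45.3 124. ]
  top bulb [342.7 194.8](50, 34) [547.9 112.4]
  scene collar [324.8 194. ]  px [328.7 196.4] [327 194] [ 4  6 12] [547.6  98.3 124. ]
  scene bulb [324.9 188.8]  top collar [319.4 197.5]  px [314.  190.3] [312 190] [6 2 9] [569.5 128.2 124. ]
  px [323. 190.] [321 190] [5 1 5] [570.2 101.5 124. ]
  px [319.4 197.6] [316 195] [ 7  6 25] [547.5 112.6 124. ]
  top bulb [319.5 196.8]  px [319.5 197.5] [319 197] [2 2 4] [545.8 112.5 143. ]
[[163, 180, 211], [163, 178, 208], [163, 178], [163, 178], [163, 180], [163]]
```

View pics/fin.png

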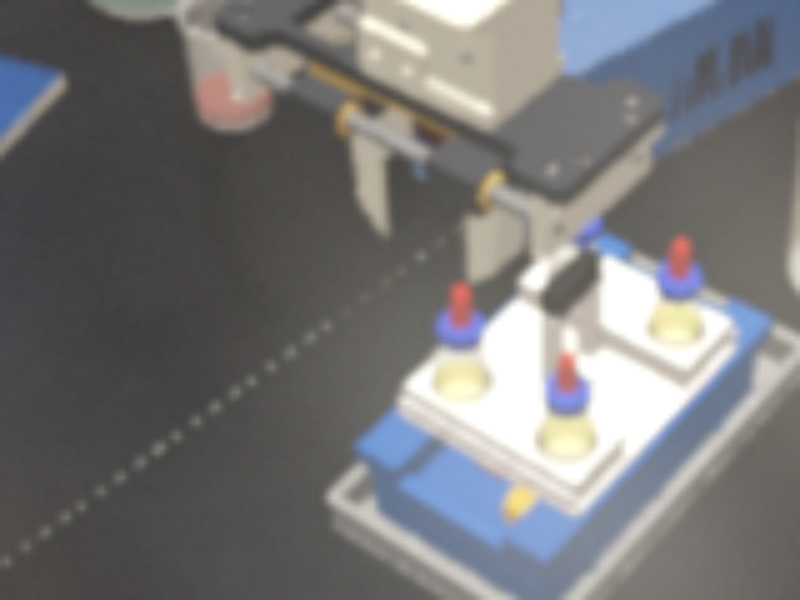

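The carrier sits flush on the blue tray. Three bottles stand clearly, and the fourth collar shows beside the gripper at (590,228). The arm is clear, so I'm handing in.

```bash
python3 -c "
from plant import *
print(close_job())"
```

```text
the job is handed in; nothing more can be done
None
```

The loose clear bottle is in the carrier's empty well, and the carrier is stacked on the blue base tray. I handed the job in at about 21 s, with the gripper open and clear of everything.

**Bottle:** I gripped it at the collar, lowered it in with no measurable contact force, and let go with its foot on the well floor.

**Carrier:** It weighed 5.7 N in the hand. I lowered it in 0.5–1 mm steps. The lugs passed ledge level without contact, and it settled at a TCP height of 98.7 mm against 98.5 mm expected. Force readings on the way down stayed within about 7 N.

**Last checks:**
- Scene and top views put all four collars close to where a level, seated carrier should have them. Most agreed within about 5 mm.
- The front-left collar (-50, -34) read about 9 mm off in the scene view, and its bulb was not picked up.
- The fourth bottle (the one I placed) was mostly hidden by the gripper in the scene view, so its reading there was unreliable. The top view put it within 1 mm.
- The carrier's near edge looked straight and level in the wrist view.
- I did not measure the bystanders again at the end. Nothing I saw or felt suggested they were touched.

**Disagreements along the way:**
- **First grasp:** it closed above the collar and missed the bottle. The pictures showed the real fingertips about 25–30 mm behind the reported TCP. I went lower in steps using the finger width, and the bottle did not move in the failed tries.
- **Finger width:** it read 24 mm on the 26 mm collar, but a true 14 mm on the handle.

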